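# Bring the press to hold-to-run from its control station

### The job

Bring the press to hold-to-run from the control station on the bench, using only the fingertips: push the raised end of the rocker down until the rocker has tipped right over, then push the small round key fully home, then push the square key fully in and keep holding it down; the program finishes while it is still held. Do not press the mushroom-shaped stop head, never push a key before its turn, and do not pick up or shift the loose things around the station.

Things in the scene. Friction and masses are not known exactly. Their poses are not given: they have to be found in the camera images.
- station: Fixed grey steel control box, 190 x 190 x 60 mm, with a bare metal top panel at 60 mm above the bench. Origin at the centre of its underside on the bench; z up; x points away from the robot at yaw 0 (it may be turned up to 0.45 rad either way). Four controls sit on the panel at +-42 mm in x and y; which is where changes.
- rocker_module: Fixed module at any of the four places of the station; origin at the centre of its underside, on the panel (60 mm above the bench), axes as the station's. The rocker switch: an oblong black bezel 46 x 74 x 4 mm (long side along y) with a grey rocker 30 (x) x 60 mm (y) that pivots 12 mm above the panel, over the module centre, about x.
- rocker_raised_end (a point): Point to press on the rocker: on the surface of its raised (+y, ribbed) half, 20 mm from the pivot. At the start that half slopes up by 0.3 rad to 9 mm above the other half, which is level; the point is then 78 mm above the bench. Pushed right over, this half lies level with the point 72 mm above the bench; the other half then stands up.
- rocker (a joint): Rocker angle in rad: 0 to 0.03 at the start (+y half up), 0.3 tipped right over (+y half level, end stop). It stays where it is left; tipping it takes about 2 N straight down at 20 mm from the pivot.
- enable_module: Fixed module at any of the four places of the station; origin at the centre of its underside, on the panel (60 mm above the bench), axes as the station's. The round key: a grey flat-topped round plunger of 28 mm diameter in a round dark collar of 44 mm diameter, 4 mm thick.
- enable_key_top (a point): Centre of the flat top of the round key, 18 mm above the panel when out, 10 mm (6 mm above its collar) when fully home.
- enable_key (a joint): How far the round key is pushed in, m: 0 to 0.001 at the start, 0.008 at its end stop. It has no spring: it takes about 3 N to push and stays where it is left.
- run_module: Fixed module at any of the four places of the station; origin at the centre of its underside, on the panel (60 mm above the bench), axes as the station's. The square key: a grey flat-topped key 34 x 34 mm in a square dark bezel 50 x 50 x 4 mm.
- run_key_top (a point): Centre of the flat top of the square key, 18 mm above the panel when out, 10 mm when fully in.
- run_key (a joint): How far the square key is pushed in, m: 0 out, 0.008 at its end stop. Sprung: 1.8 N starts it moving, 6 N holds it fully in; it comes back when let go.
- stop_module: Fixed module at any of the four places of the station; origin at the centre of its underside, on the panel (60 mm above the bench), axes as the station's. The stop: a grey mushroom head of 40 mm diameter on a thin neck, in a round dark collar of 48 mm diameter. Not to be pressed.
- stop_head_top (a point): Top centre of the mushroom head, 31 mm above the panel: the tallest of the controls.
- stop_head (a joint): How far the mushroom head is pushed in, m: 0 out (must stay so), 0.008 at its end stop; sprung, 1.8 N starts it moving.
- bush: Loose steel bush, a plain tube of 42 mm diameter, 40 mm high, standing on the bench to the right (-y) of the station. Origin at the centre of its underside. To be left alone.
- measure: Loose yellow tape measure, 35 x 79 x 70 mm high, standing on the robot's side of the station. Origin at the centre of its underside. To be left alone.
- nipple: Loose brass pipe nipple, 27 x 30 x 48 mm high, standing on end just behind (+x) the station. Origin at the centre of its underside. To be left alone.

How it is judged:
On the way, in this order (a step that is already met when the one before it is completed fails the run):
1. the rocker is tipped right over (value of joint rocker above 0.24 rad), for 0.2 s.
2. then the round key is pushed home (value of joint rocker above 0.24 rad and value of joint enable_key above 0.006 m), for 0.2 s.
3. then the square key is pushed in by the fingers (all of step 2 and value of joint run_key above 0.006 m and contact force between the fingers and run_module above 1 N), for 0.2 s.
At the end, for the whole second after the job is handed in: Rocker tipped past 0.24 of 0.3 rad, round key in by more than 6 of 8 mm, square key held in by more than 6 of 8 mm with the fingers pressing on it (over 1 N), stop head out (under 2 mm), every loose thing within 20 mm of where it stood (all of step 3 and value of joint stop_head below 0.002 m and distance of each of bush, measure, nipple from where it was at the start of the episode below 0.02 m); the arm keeps its last pose, push and grip.
It fails at once if the stop head is pressed (3 mm or more) (value of joint stop_head above 0.003 m).
It fails at once if the round key is pushed in (4 mm) before the rocker is tipped over (value of joint enable_key above 0.004 m and value of joint rocker below 0.2 rad).
It fails at once if the square key is pushed in (4 mm) before the rocker is tipped over and the round key is home (value of joint run_key above 0.004 m and (value of joint rocker below 0.2 rad or value of joint enable_key below 0.005 m)).
It fails at once if a loose thing by the station is lifted, carried or shifted (20 mm) (distance of any of bush, measure, nipple from where it was at the start of the episode above 0.02 m).
It also fails if it takes over 38 s, if anything falls off the work surface, if the arm or the gripper's body presses on something with over 40 N, if the wrist force passes 120 N, or if a joint passes its speed limit or range.

### The arm

A 7-joint arm with a two-finger parallel gripper is mounted at the origin on a cart in front of the work surface, level with it; the furniture and walls round the work are solid. World frame = base frame: x ahead of the robot, y to its left, z up, the work surface at z = 0. Lengths are in m, angles in rad, forces in N, time in s.
With the tool pointing down it reaches from about 0.4 to 0.85 m from the base axis. Payload 4.5 kg.
Tool frame: the origin (TCP) lies midway between the tips of the shut fingers; the grasp point (between the pads) lies r.grip_point_offset behind it (r.grip_point_offset is the distance from the TCP to the grasp point, in m); z points along the fingers, y is the line along which they close (so a half turn about z gives the same grasp; the last joint's range is limited). The gripper opens to 88 mm and grips with 3 to 60 N. Pads are 18 mm wide; open, the fingers measure 123 mm over their backs; the gripper's body (75 mm by 187 mm) begins 45 mm behind the grasp point.
Start: joints at [1.184, 0.689, -0.195, 1.565, 0.157, 0.902, -0.215], TCP at [0.255, -0.57, 0.239] pointing down, gripper open.
Joint ranges: [-3.01, 3.01], [-0.46, 2.08], [-1.47, 1.51], [0.13, 2.56], [-1, 4.14], [0.04, 2.09], [-2.66, 2.66]. Speed limits (rad/s): [2.57, 2.57, 3.14, 3.14, 3.14, 3.14, 3.14].

### API

Orientations are given as a unit quaternion [x, y, z, w].
In Python, from plant import r gives the robot as it stands.
- The arm moves only by the shell command python3 -m jog 'ROWS' [FORCE]. ROWS is JSON, a list of rows, each an object of numbers: "wx", "wy", "wz": the turn, a rotation vector about the world's x, y, z as a fraction of full scale; "dx", "dy", "dz": the shift along the world's x, y, z as a fraction of full scale; "hand": the closure, from 0 (fully open) to 1 (shut). In form: [{"wx": .., "wy": .., "wz": .., "dx": .., "dy": .., "dz": .., "hand": ..}, ...]. A call has 1 to 5 rows; each row shifts and turns the commanded pose from where the row before left it; what a row does not reach is not made up. Full scale, the value 1, is 0.25 m for a shift and 2 rad for a turn. A row lasts 1/12 s, in which the tool goes at most 41.7 mm and 7.16 degrees, less where a joint would pass 70% of its speed; a pose out of reach is approached as far as the arm can. A call with a number of a shift or a turn outside -1 to 1 is refused whole. A call with a gripper value outside its range is refused whole. The fingers move at their own pace and stop on an object; FORCE is the grip in N (left out, the last holds). Time passes only in rows, so rows that do not move let the fingers close. It gives the time, the measured TCP pose, the force, the opening and the grip force at its end, in the units of the state.
- r.get_state(): the state, without advancing time (a new reading comes with each control period).
- r.snapshot(name): name is "scene" or "top" or "wrist"; returns the picture (400x640x3 uint8, red, green, blue); there is no depth.
- r.camera_info(name): a dict with "mtx" (3x3 intrinsics, pixels), "k1" (the pictures are not rectified: a ray, as slopes to the right and down, at radius r is drawn at 1 + k1 r^2 times it, then the intrinsics apply), "R" (3x3) and "t" (3): a world point X has camera coordinates R X + t. Camera axes: x right, y down, z forward; pixel columns grow to the right and rows downward; lengths in m; the calibration is good to about 2 mm. A picture is of the moment at which its call begins: read the wrist's pose just before it. camera_info takes no time and is no camera call; for the wrist camera it gives the pose at the moment of the call.
- r.finish_job(): hands the job in; it is judged then, once.
Trained networks look in the newest picture that a camera, given by its name, has taken for a name from the list of things; names that differ only in an ending like _2 or _b are one class to them, and where a whole thing is asked for, a point or a joint stands for the part that bears it (a point fixed in the world has none). Each returns a list of dicts, best first, with "p" (0 to 1); they miss things now and then, are a little off and sometimes report something else, mostly with a low value. They report only what shows in the picture. A call takes as long as a camera call.
- r.search_frame(camera, query): "bbox" ([left, top, right, bottom] in pixels, round what is visible of it).
- r.masks_of(camera, query): "region" (400x640 bool, what is visible of it) and "bbox" ([left, top, right, bottom] in pixels, round what is visible of it).
The state is a dict: "clock": time; "q": joint angles; "qd": joint speeds; "joint_torque": joint torques, N m; "tool_pos": TCP position; "eef_rot": TCP orientation; "contact_force": force on the tool from outside, world axes, zero at the start; "moment": the same for the moment, N m; "opening": opening from 0.0 (shut) to 1.0 (fully open); "finger_force": force on a finger pad.
Only numpy, scipy, OpenCV 4.12 (cv2) and the standard library are available. Lean on these libraries where they do the work, as an engineer would, in place of code of your own. Each camera call takes 0.05 s, during which the arm holds its last target. There are 200 camera calls.

## Working session

There is one attempt and no reset: what is moved stays moved. The work goes in short steps, Python scripts to look and compute and a shell command to move; the robot and the scene stay as the last step left them, time stands still between calls to the robot, and variables do not carry over. Pictures are saved under pics/ and viewed, at most 10 in all, crops included, and the job is handed in when it is done.

```bash
mkdir -p pics; ls
cat > h.py <<'E'
from plant import r
import numpy as np, cv2
def ray(ci,px):
    M=np.array(ci["mtx"]);k=ci["k1"];d=np.array([(px[0]-M[0,2])/M[0,0],(px[1]-M[1,2])/M[1,1]]);u=d.copy()
    for _ in range(20): u=d/(1+k*(u@u))
    R=np.array(ci["R"]);t=np.array(ci["t"]);v=R.T@np.array([u[0],u[1],1]);return -R.T@t,v/np.linalg.norm(v)
def atz(ci,px,z):
    c,v=ray(ci,px);return c+v*(z-c[2])/v[2]
def tri(rs):
    A=sum(np.eye(3)-np.outer(v,v) for c,v in rs);b=sum((np.eye(3)-np.outer(v,v))@c for c,v in rs);return np.linalg.solve(A,b)
E
python3 - <<'E'
from h import *
s=r.get_state();print(s["clock"],s["tool_pos"],s["eef_rot"],r.grip_point_offset)
Z={"rocker_module":.07,"enable_module":.064,"run_module":.064,"stop_module":.064,"rocker":.072,"enable_key":.078,"run_key":.078,"stop_head":.091,"station":.06}
for c in("top","scene"):
    im=r.snapshot(c);cv2.imwrite(f"pics/{c}1.png",im[:,:,::-1]);ci=r.camera_info(c)
    for n,z in Z.items():
        for d in r.search_frame(c,n)[:2]:
            b=d["bbox"];m=[(b[0]+b[2])/2,(b[1]+b[3])/2];print(c,n,round(d["p"],2),np.round(b),atz(ci,m,z).round(3))
print(r.get_state()["clock"])
E
```

```text
pics
0.0 [ 0.25501834 -0.56992041  0.23791812] [ 9.77936268e-01  2.08901520e-01 -2.50842945e-04 -8.64897283e-04] 0.0187
top rocker_module 0.55 [285. 169. 320. 203.] [ 0.563 -0.089  0.07 ]
top enable_module 0.57 [275. 226. 291. 243.] [ 0.451 -0.046  0.064]
top enable_module 0.2 [250. 164. 260. 180.] [0.596 0.021 0.064]
top run_module 0.67 [256. 186. 284. 214.] [ 0.531 -0.014  0.064]
top stop_module 0.58 [307. 211. 327. 231.] [ 0.482 -0.123  0.064]
top stop_module 0.46 [240. 160. 348. 264.] [ 0.502 -0.069  0.064]
top rocker 0.7 [288. 175. 315. 195.] [ 0.564 -0.087  0.072]
top rocker 0.7 [264. 192. 276. 208.] [ 0.529 -0.015  0.072]
top run_key 0.68 [288. 173. 316. 200.] [ 0.56  -0.088  0.078]
top run_key 0.6 [258. 190. 275. 208.] [ 0.531 -0.008  0.078]
top stop_head 0.57 [310. 209. 327. 226.] [ 0.486 -0.126  0.091]
top station 0.66 [241. 156. 344. 264.] [ 0.507 -0.066  0.06 ]
scene rocker_module 0.7 [283. 180. 311. 212.] [ 0.551 -0.078  0.07 ]
scene rocker_module 0.65 [243. 219. 259. 239.] [0.571 0.045 0.07 ]
scene enable_module 0.8 [313. 228. 339. 242.] [ 0.443 -0.039  0.064]
scene stop_module 0.83 [322. 186. 344. 209.] [ 0.49  -0.127  0.064]
scene stop_module 0.39 [316. 224. 338. 241.] [ 0.444 -0.044  0.064]
scene rocker 0.78 [286. 183. 305. 205.] [ 0.555 -0.08   0.072]
scene rocker 0.48 [333. 167. 352. 187.] [ 0.504 -0.18   0.072]
scene enable_key 0.7 [317. 226. 334. 240.] [ 0.44  -0.035  0.078]
scene run_key 0.83 [274. 215. 293. 235.] [0.521 0.002 0.078]
scene run_key 0.61 [372. 178. 390. 223.] [ 0.397 -0.172  0.078]
scene stop_head 0.76 [327. 193. 342. 205.] [ 0.473 -0.107  0.091]
scene station 0.73 [255. 177. 366. 276.] [ 0.484 -0.039  0.06 ]
scene station 0.55 [313. 226. 338. 242.] [ 0.447 -0.041  0.06 ]
1.0
```

View pics/top1.png

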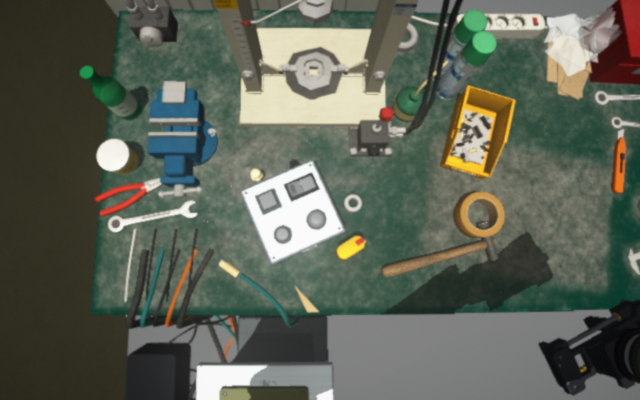

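View pics/scene1.png

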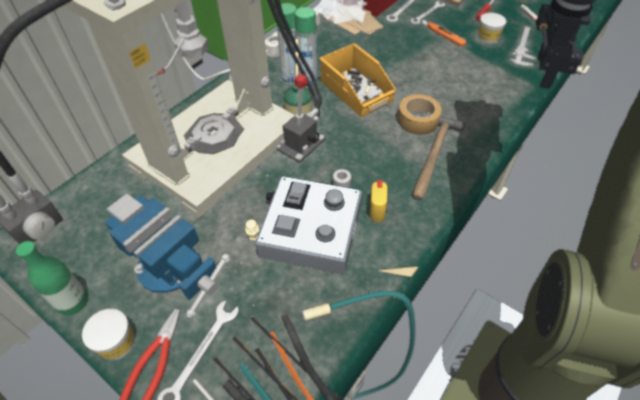

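The top view shows the station with run key (267,200), rocker (302,186), round key (283,234) and stop (317,219). The scene view agrees. The yaw is about 0.4 rad, and the tool y axis is already roughly along the station's y.

```bash
python3 -m jog '[{"dx":0.07,"dy":0.15,"dz":0.02,"hand":1},{"dx":0.07,"dy":0.15,"dz":0.02,"hand":1},{"dx":0.07,"dy":0.15,"dz":0.02,"hand":1},{"dx":0.07,"dy":0.15,"dz":0.02,"hand":1},{"dx":0.07,"dy":0.15,"dz":0.02,"hand":1}]' 20
python3 -m jog '[{"dx":0.07,"dy":0.15,"dz":0.02,"hand":1},{"dx":0.07,"dy":0.15,"dz":0.02,"hand":1},{"dx":0.07,"dy":0.15,"dz":0,"hand":1},{"dx":0.07,"dy":0.15,"dz":0,"hand":1},{"dx":0.07,"dy":0.15,"dz":0,"hand":1}]'
cat > look.py <<'E'
from h import *
import sys
k=sys.argv[1];s=r.get_state();ci=r.camera_info("wrist");im=r.snapshot("wrist")
cv2.imwrite(f"pics/wrist{k}.png",im[:,:,::-1])
print(s["clock"],s["tool_pos"].round(4) if hasattr(s["tool_pos"],"round") else s["tool_pos"])
Z={"rocker_module":.066,"enable_key":.078,"run_key":.078,"stop_head":.089,"station":.06}
for n,z in Z.items():
    for d in r.masks_of("wrist",n)[:2]:
        b=d["bbox"];m=[(b[0]+b[2])/2,(b[1]+b[3])/2];g=np.argwhere(d["region"]).mean(0)[::-1]
        print(n,round(d["p"],2),np.round(b),g.round(1),atz(ci,m,z).round(4),atz(ci,g,z).round(4))
E
python3 look.py 1
```

```text
1.0 [ 0.2553 -0.5705  0.2387]invalid input
invalid input
```

View pics/wrist1.png

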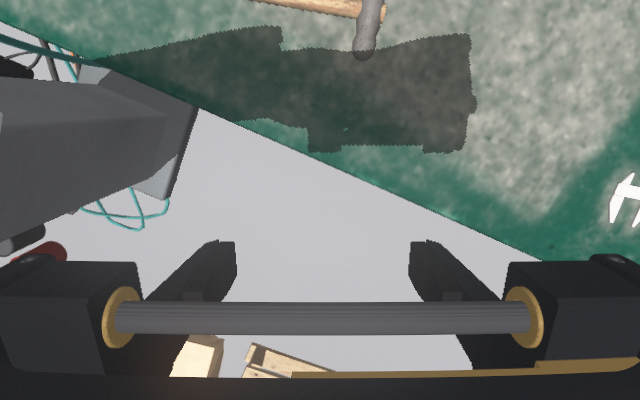

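The wrist view shows the arm hasn't moved: it sees the hammer's head at (365,30) and the open fingers. Both moves were refused because every row needs all seven keys.

```bash
python3 -m jog '[{"wx":0,"wy":0,"wz":0,"dx":0.07,"dy":0.15,"dz":0.02,"hand":1},{"wx":0,"wy":0,"wz":0,"dx":0.07,"dy":0.15,"dz":0.02,"hand":1},{"wx":0,"wy":0,"wz":0,"dx":0.07,"dy":0.15,"dz":0.02,"hand":1},{"wx":0,"wy":0,"wz":0,"dx":0.07,"dy":0.15,"dz":0.02,"hand":1},{"wx":0,"wy":0,"wz":0,"dx":0.07,"dy":0.15,"dz":0.02,"hand":1}]' 20
python3 -m jog '[{"wx":0,"wy":0,"wz":0,"dx":0.07,"dy":0.15,"dz":0.02,"hand":1},{"wx":0,"wy":0,"wz":0,"dx":0.07,"dy":0.15,"dz":0.02,"hand":1},{"wx":0,"wy":0,"wz":0,"dx":0.07,"dy":0.15,"dz":0,"hand":1},{"wx":0,"wy":0,"wz":0,"dx":0.07,"dy":0.15,"dz":0,"hand":1},{"wx":0,"wy":0,"wz":0,"dx":0.07,"dy":0.15,"dz":0,"hand":1}]'
python3 look.py 2
```

```text
clock: 1.72
tool_pos: [0.3433, -0.3813, 0.2641]
eef_rot: [0.978, 0.209, 0.0, 0.0]
contact_force: [0.8, 0.0, 0.5]
opening: 0.645
finger_force: 0.0
clock: 2.13
tool_pos: [0.431, -0.1938, 0.2741]
eef_rot: [0.978, 0.209, 0.0, 0.0]
contact_force: [0.9, -0.4, -0.1]
opening: 0.266
finger_force: 0.0
2.1333 [ 0.431  -0.1938  0.2741]
rocker_module 0.64 [244.   0. 310.  38.] [278.6  18.9] [ 0.5566 -0.0883  0.066 ] [ 0.5573 -0.0892  0.066 ]
rocker_module 0.62 [258.  80. 304. 123.] [281.2  99.8] [ 0.4843 -0.122   0.066 ] [ 0.4859 -0.1215  0.066 ]
enable_key 0.74 [184.  87. 219. 115.] [200.7 100.2] [ 0.4515 -0.0476  0.078 ] [ 0.4521 -0.0466  0.078 ]
enable_key 0.18 [243.   0. 314.  39.] [278.9  19. ] [ 0.5548 -0.0922  0.078 ] [ 0.5553 -0.092   0.078 ]
run_key 0.83 [176.   0. 215.  37.] [193.6  16.4] [ 0.5232 -0.0168  0.078 ] [ 0.5243 -0.0147  0.078 ]
stop_head 0.95 [262.  78. 303. 118.] [278.6  99.7] [ 0.4887 -0.1245  0.089 ] [ 0.4856 -0.1218  0.089 ]
station 0.74 [148.   0. 332. 150.] [242.8  82.8] [ 0.4912 -0.0709  0.06  ] [ 0.4852 -0.0764  0.06  ]
station 0.73 [175.   1. 215.  33.] [193.6  16.1] [ 0.526  -0.0085  0.06  ] [ 0.5259 -0.0068  0.06  ]
```

View pics/wrist2.png

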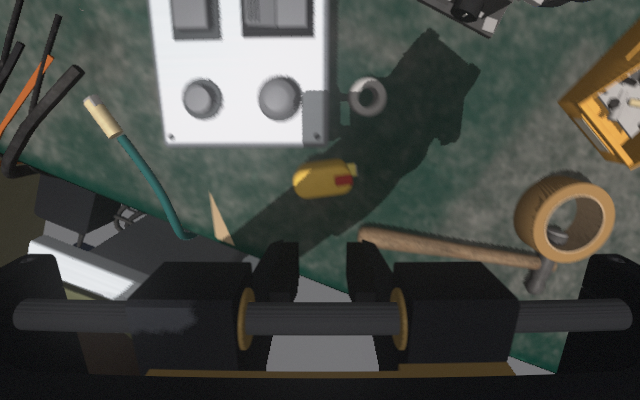

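The wrist view shows the enable key at (201,100), the stop head at (279,98), and the run key and rocker cut off at the top edge. I'll move on to centre the station.

```bash
python3 -m jog '[{"wx":0,"wy":0,"wz":0,"dx":0.06,"dy":0.14,"dz":0,"hand":1},{"wx":0,"wy":0,"wz":0,"dx":0.06,"dy":0.14,"dz":0,"hand":1},{"wx":0,"wy":0,"wz":0,"dx":0.06,"dy":0.14,"dz":0,"hand":1},{"wx":0,"wy":0,"wz":0,"dx":0,"dy":0,"dz":0,"hand":1}]'
python3 look.py 3
```

```text
clock: 2.77
tool_pos: [0.4784, -0.0841, 0.2741]
eef_rot: [0.977, 0.213, 0.002, -0.002]
contact_force: [0.1, 0.4, 0.1]
opening: 0.007
finger_force: 0.0
2.7667 [ 0.4784 -0.0841  0.2741]
rocker_module 0.96 [324.  83. 390. 128.] [357.2 105.1] [ 0.5621 -0.0866  0.066 ] [ 0.5623 -0.0862  0.066 ]
enable_key 0.96 [263. 168. 297. 199.] [281.1 183. ] [ 0.4516 -0.0449  0.078 ] [ 0.4525 -0.0455  0.078 ]
enable_key 0.17 [339. 168. 376. 201.] [356.3 185.4] [ 0.4859 -0.123   0.078 ] [ 0.4847 -0.1222  0.078 ]
run_key 0.69 [262.  88. 297. 125.] [278.1 104.9] [ 0.527  -0.0127  0.078 ] [ 0.5277 -0.0107  0.078 ]
run_key 0.25 [266. 174. 300. 197.] [280.8 182.8] [ 0.4508 -0.0485  0.078 ] [ 0.4525 -0.0451  0.078 ]
stop_head 0.62 [339. 166. 373. 202.] [356.  185.9] [ 0.4883 -0.1191  0.089 ] [ 0.486 -0.12   0.089]
station 0.92 [232.  35. 406. 224.] [317.  137.3] [ 0.521  -0.0595  0.06  ] [ 0.5127 -0.0613  0.06  ]
```

View pics/wrist3.png

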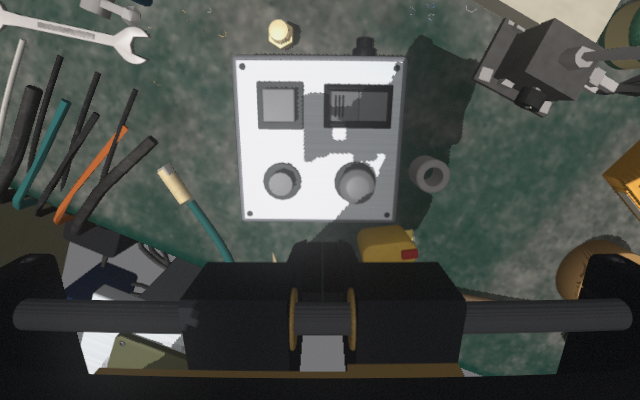

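The wrist view puts the run key at (279,104), the rocker at (357,105) with its ribbed half left (+y), the enable key at (281,182) and the stop head at (356,183). The fit gives centre (0.507,-0.066) and yaw 0.425. The targets are:
- **Rocker press point:** (0.5545,-0.0685)
- **Enable key:** (0.4515,-0.045)
- **Run key:** (0.528,-0.0105)

```bash
python3 -m jog '[{"wx":0,"wy":0,"wz":0,"dx":0.15,"dy":0.03,"dz":-0.05,"hand":1},{"wx":0,"wy":0,"wz":0,"dx":0.154,"dy":0.032,"dz":-0.05,"hand":1},{"wx":0,"wy":0,"wz":0,"dx":0,"dy":0,"dz":-0.15,"hand":1},{"wx":0,"wy":0,"wz":0,"dx":0,"dy":0,"dz":-0.15,"hand":1},{"wx":0,"wy":0,"wz":0,"dx":0,"dy":0,"dz":-0.15,"hand":1}]'
python3 -m jog '[{"wx":0,"wy":0,"wz":0,"dx":0,"dy":0,"dz":-0.1,"hand":1},{"wx":0,"wy":0,"wz":0,"dx":0,"dy":0,"dz":0,"hand":1}]'
```

```text
clock: 3.48
tool_pos: [0.5518, -0.0769, 0.135]
eef_rot: [0.978, 0.208, 0.001, 0.001]
contact_force: [1.0, 0.0, -0.5]
opening: 0.004
finger_force: 0.0
clock: 3.65
tool_pos: [0.5472, -0.0767, 0.1065]
eef_rot: [0.978, 0.208, -0.005, -0.001]
contact_force: [-0.9, -0.3, 0.1]
opening: 0.009
finger_force: 0.0
```

```bash
python3 -m jog '[{"wx":0,"wy":0,"wz":0,"dx":0,"dy":0,"dz":0,"hand":1},{"wx":0,"wy":0,"wz":0,"dx":0,"dy":0,"dz":0,"hand":1},{"wx":0,"wy":0,"wz":0,"dx":0,"dy":0,"dz":0,"hand":1}]'
```

```text
clock: 3.9
tool_pos: [0.5527, -0.0758, 0.1133]
eef_rot: [0.978, 0.208, 0.002, 0.001]
contact_force: [-0.0, -0.2, 0.2]
opening: 0.005
finger_force: 0.0
```

```bash
python3 -m jog '[{"wx":0,"wy":0,"wz":0,"dx":0.007,"dy":0.03,"dz":-0.03,"hand":1},{"wx":0,"wy":0,"wz":0,"dx":0,"dy":0,"dz":-0.03,"hand":1},{"wx":0,"wy":0,"wz":0,"dx":0,"dy":0,"dz":-0.03,"hand":1},{"wx":0,"wy":0,"wz":0,"dx":0,"dy":0,"dz":0,"hand":1}]'
```

```text
clock: 4.23
tool_pos: [0.5521, -0.0672, 0.0874]
eef_rot: [0.978, 0.209, -0.001, -0.0]
contact_force: [-0.7, 0.9, 0.2]
opening: 0.001
finger_force: 0.0
```

Good. Now I'll push down to about 0.070.

```bash
python3 -m jog '[{"wx":0,"wy":0,"wz":0,"dx":0.004,"dy":0,"dz":-0.02,"hand":1},{"wx":0,"wy":0,"wz":0,"dx":0,"dy":0,"dz":-0.02,"hand":1},{"wx":0,"wy":0,"wz":0,"dx":0,"dy":0,"dz":-0.02,"hand":1},{"wx":0,"wy":0,"wz":0,"dx":0,"dy":0,"dz":-0.01,"hand":1},{"wx":0,"wy":0,"wz":0,"dx":0,"dy":0,"dz":0,"hand":1}]'
```

```text
clock: 4.65
tool_pos: [0.5541, -0.0671, 0.0724]
eef_rot: [0.978, 0.209, 0.0, -0.0]
contact_force: [-3.6, 2.4, 14.2]
opening: 0.003
finger_force: 7.2
```

The tool is at 72 mm with 14 N, so the rocker is against its end stop. I'll hold, lift straight up, and check.

```bash
python3 -m jog '[{"wx":0,"wy":0,"wz":0,"dx":0,"dy":0,"dz":0,"hand":1},{"wx":0,"wy":0,"wz":0,"dx":0,"dy":0,"dz":0,"hand":1},{"wx":0,"wy":0,"wz":0,"dx":0,"dy":0,"dz":0,"hand":1},{"wx":0,"wy":0,"wz":0,"dx":0,"dy":0,"dz":0.1,"hand":1},{"wx":0,"wy":0,"wz":0,"dx":0,"dy":0,"dz":0.15,"hand":1}]'
python3 -m jog '[{"wx":0,"wy":0,"wz":0,"dx":-0.1,"dy":0,"dz":0.13,"hand":1},{"wx":0,"wy":0,"wz":0,"dx":-0.15,"dy":0.03,"dz":0,"hand":1},{"wx":0,"wy":0,"wz":0,"dx":-0.15,"dy":0.06,"dz":0,"hand":1},{"wx":0,"wy":0,"wz":0,"dx":0,"dy":0,"dz":0,"hand":1},{"wx":0,"wy":0,"wz":0,"dx":0,"dy":0,"dz":0,"hand":1}]'
python3 look.py 4; python3 -c "
import cv2;i=cv2.imread('pics/wrist4.png')[0:260,180:560];cv2.imwrite('pics/c4.png',cv2.resize(i,None,fx=2,fy=2))"
```

```text
clock: 5.07
tool_pos: [0.5516, -0.0676, 0.1316]
eef_rot: [0.978, 0.209, -0.003, -0.001]
contact_force: [0.5, 0.2, -0.2]
opening: 0.005
finger_force: 0.0
clock: 5.48
tool_pos: [0.4509, -0.0447, 0.1662]
eef_rot: [0.978, 0.21, -0.002, -0.0]
contact_force: [0.9, 0.2, -0.5]
opening: 0.004
finger_force: 0.0
5.4833 [ 0.4509 -0.0447  0.1662]
rocker_module 0.83 [385.  56. 486. 122.] [434.3  90.2] [ 0.5626 -0.0856  0.066 ] [ 0.5616 -0.0853  0.066 ]
enable_key 0.73 [304. 182. 345. 222.] [322.2 201.8] [ 0.453  -0.0456  0.078 ] [ 0.4525 -0.0439  0.078 ]
run_key 0.9 [301.  64. 348. 116.] [322.3  89. ] [ 0.5277 -0.0118  0.078 ] [ 0.5275 -0.0101  0.078 ]
stop_head 0.56 [406. 181. 464. 228.] [432.6 205.6] [ 0.4876 -0.1191  0.089 ] [ 0.4865 -0.118   0.089 ]
station 0.89 [252.   0. 505. 253.] [370.3 128.7] [ 0.521  -0.0607  0.06  ] [ 0.5169 -0.0557  0.06  ]
```

View pics/c4.png

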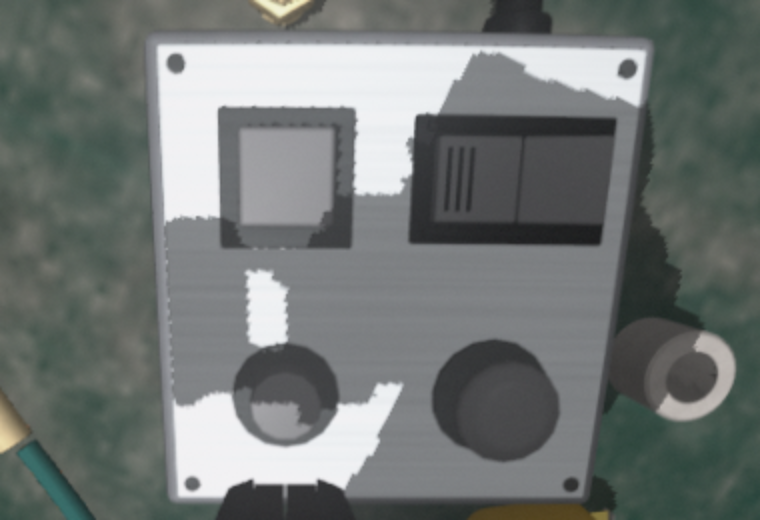

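The crop shows the rocker tipped (-y half now raised, right of (520,180)), with the bush, stop and nipple undisturbed. The tool is already above the round key, so I'll go down and press.

```bash
python3 -m jog '[{"wx":0,"wy":0,"wz":0,"dx":0.002,"dy":0,"dz":-0.12,"hand":1},{"wx":0,"wy":0,"wz":0,"dx":0,"dy":0,"dz":-0.1,"hand":1},{"wx":0,"wy":0,"wz":0,"dx":0,"dy":0,"dz":-0.06,"hand":1},{"wx":0,"wy":0,"wz":0,"dx":0,"dy":0,"dz":0,"hand":1},{"wx":0,"wy":0,"wz":0,"dx":0,"dy":0,"dz":0,"hand":1}]'
python3 -m jog '[{"wx":0,"wy":0,"wz":0,"dx":0,"dy":0,"dz":-0.03,"hand":1},{"wx":0,"wy":0,"wz":0,"dx":0,"dy":0,"dz":-0.03,"hand":1},{"wx":0,"wy":0,"wz":0,"dx":0,"dy":0,"dz":-0.02,"hand":1},{"wx":0,"wy":0,"wz":0,"dx":0,"dy":0,"dz":-0.015,"hand":1},{"wx":0,"wy":0,"wz":0,"dx":0,"dy":0,"dz":0,"hand":1}]'
```

```text
clock: 6.2
tool_pos: [0.4546, -0.0452, 0.0957]
eef_rot: [0.978, 0.209, -0.001, -0.0]
contact_force: [-0.2, 0.2, -0.6]
opening: 0.007
finger_force: 0.0
clock: 6.62
tool_pos: [0.4547, -0.0451, 0.0721]
eef_rot: [0.978, 0.209, 0.0, 0.0]
contact_force: [0.1, -0.1, -0.5]
opening: 0.007
finger_force: 0.0
```

```bash
python3 -m jog '[{"wx":0,"wy":0,"wz":0,"dx":-0.01,"dy":0,"dz":-0.01,"hand":1},{"wx":0,"wy":0,"wz":0,"dx":0,"dy":0,"dz":-0.01,"hand":1},{"wx":0,"wy":0,"wz":0,"dx":0,"dy":0,"dz":0,"hand":1},{"wx":0,"wy":0,"wz":0,"dx":0,"dy":0,"dz":0,"hand":1},{"wx":0,"wy":0,"wz":0,"dx":0,"dy":0,"dz":0,"hand":1}]'
```

```text
clock: 7.03
tool_pos: [0.4536, -0.0451, 0.0699]
eef_rot: [0.978, 0.209, 0.003, 0.001]
contact_force: [-0.2, 0.6, 29.3]
opening: 0.0
finger_force: 14.7
```

At 69.9 mm with 29 N, the round key is on its stop. I'll lift to check it, then move above the square key.

```bash
python3 -m jog '[{"wx":0,"wy":0,"wz":0,"dx":0,"dy":0,"dz":0.12,"hand":1},{"wx":0,"wy":0,"wz":0,"dx":0,"dy":0,"dz":0.15,"hand":1},{"wx":0,"wy":0,"wz":0,"dx":0,"dy":0,"dz":0.1,"hand":1},{"wx":0,"wy":0,"wz":0,"dx":0,"dy":0,"dz":0,"hand":1}]'
python3 look.py 5 | head -3; python3 -c "
import cv2;i=cv2.imread('pics/wrist5.png')[0:260,180:560];cv2.imwrite('pics/c5.png',cv2.resize(i,None,fx=2,fy=2))"
python3 -m jog '[{"wx":0,"wy":0,"wz":0,"dx":0.1,"dy":0.046,"dz":0,"hand":1},{"wx":0,"wy":0,"wz":0,"dx":0.1,"dy":0.046,"dz":0,"hand":1},{"wx":0,"wy":0,"wz":0,"dx":0.1,"dy":0.046,"dz":-0.05,"hand":1},{"wx":0,"wy":0,"wz":0,"dx":0,"dy":0,"dz":-0.05,"hand":1},{"wx":0,"wy":0,"wz":0,"dx":0,"dy":0,"dz":0,"hand":1}]'
```

```text
clock: 7.37
tool_pos: [0.4539, -0.0453, 0.1639]
eef_rot: [0.978, 0.209, 0.004, 0.001]
contact_force: [0.4, 0.6, 0.3]
opening: 0.007
finger_force: 0.0
7.3667 [ 0.4539 -0.0453  0.1639]
rocker_module 0.98 [383.  64. 482. 128.] [431.1  94.8] [ 0.5615 -0.0864  0.066 ] [ 0.5616 -0.0851  0.066 ]
rocker_module 0.28 [405. 185. 460. 234.] [430.2 210.4] [ 0.4848 -0.1297  0.066 ] [ 0.4831 -0.1286  0.066 ]
clock: 8.08
tool_pos: [0.5262, -0.0095, 0.1319]
eef_rot: [0.978, 0.21, -0.002, -0.001]
contact_force: [-0.3, -0.3, -0.6]
opening: 0.004
finger_force: 0.0
```

View pics/c5.png

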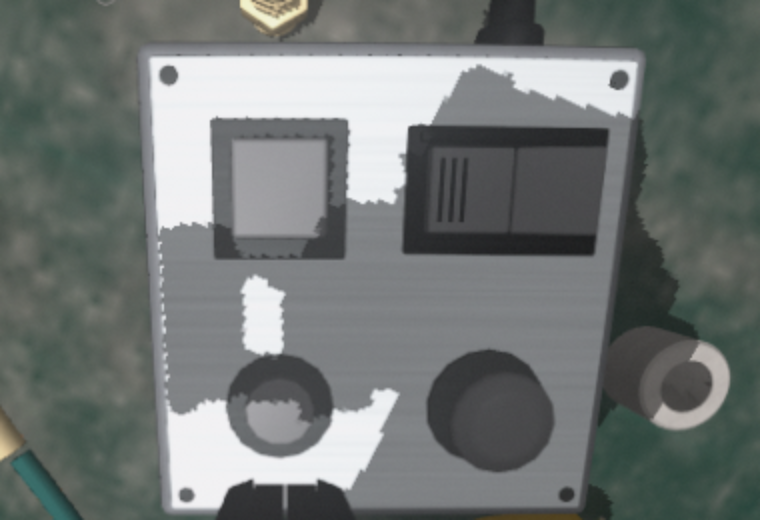

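The round key now sits centred in its collar at (280,405), which fits it being home. The rocker is still tipped. Next is the square key.

```bash
python3 -m jog '[{"wx":0,"wy":0,"wz":0,"dx":0.004,"dy":0,"dz":-0.08,"hand":1},{"wx":0,"wy":0,"wz":0,"dx":0,"dy":0,"dz":-0.06,"hand":1},{"wx":0,"wy":0,"wz":0,"dx":0,"dy":0,"dz":-0.04,"hand":1},{"wx":0,"wy":0,"wz":0,"dx":0,"dy":0,"dz":-0.03,"hand":1},{"wx":0,"wy":0,"wz":0,"dx":0,"dy":0,"dz":-0.02,"hand":1}]'
python3 -m jog '[{"wx":0,"wy":0,"wz":0,"dx":0,"dy":0,"dz":-0.02,"hand":1},{"wx":0,"wy":0,"wz":0,"dx":0,"dy":0,"dz":-0.01,"hand":1},{"wx":0,"wy":0,"wz":0,"dx":0,"dy":0,"dz":0,"hand":1},{"wx":0,"wy":0,"wz":0,"dx":0,"dy":0,"dz":0,"hand":1},{"wx":0,"wy":0,"wz":0,"dx":0,"dy":0,"dz":0,"hand":1}]'
```

```text
clock: 8.5
tool_pos: [0.5268, -0.011, 0.0766]
eef_rot: [0.978, 0.209, -0.001, 0.0]
contact_force: [-1.6, 0.1, 3.0]
opening: 0.009
finger_force: 1.3
clock: 8.92
tool_pos: [0.5268, -0.011, 0.0706]
eef_rot: [0.978, 0.209, -0.001, 0.0]
contact_force: [-3.9, -0.6, 5.8]
opening: 0.007
finger_force: 2.8
```

Nearly home. A little more push, then hold.

```bash
python3 -m jog '[{"wx":0,"wy":0,"wz":0,"dx":0,"dy":0,"dz":-0.008,"hand":1},{"wx":0,"wy":0,"wz":0,"dx":0,"dy":0,"dz":0,"hand":1},{"wx":0,"wy":0,"wz":0,"dx":0,"dy":0,"dz":0,"hand":1},{"wx":0,"wy":0,"wz":0,"dx":0,"dy":0,"dz":0,"hand":1},{"wx":0,"wy":0,"wz":0,"dx":0,"dy":0,"dz":0,"hand":1}]'
python3 -m jog '[{"wx":0,"wy":0,"wz":0,"dx":0,"dy":0,"dz":0,"hand":1},{"wx":0,"wy":0,"wz":0,"dx":0,"dy":0,"dz":0,"hand":1},{"wx":0,"wy":0,"wz":0,"dx":0,"dy":0,"dz":0,"hand":1}]'
```

```text
clock: 9.33
tool_pos: [0.5269, -0.011, 0.0702]
eef_rot: [0.978, 0.209, -0.001, 0.0]
contact_force: [-6.7, -0.6, 22.4]
opening: 0.005
finger_force: 11.0
clock: 9.58
tool_pos: [0.5269, -0.011, 0.0702]
eef_rot: [0.978, 0.209, -0.001, 0.0]
contact_force: [-6.5, -0.0, 22.0]
opening: 0.004
finger_force: 11.0
```

The key is steady on its end stop at 22 N.

```bash
python3 -c "
from plant import r
print(r.finish_job())"
```

```text
the job is handed in; nothing more can be done
None
```

I handed the job in at about 9.6 s with the rocker tipped over, the round key home and the square key held on its end stop at about 22 N; I pressed neither the stop head nor any loose thing, and no verdict came back.

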